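# Pin a model ship's drilling jig shut

### The arm

A 7-joint arm with a two-finger parallel gripper is mounted at the origin on the work surface. World frame = base frame: x ahead of the robot, y to its left, z up, the work surface at z = 0. Lengths are in m, angles in rad, forces in N, time in s.
With the tool pointing down it reaches from about 0.4 to 0.9 m from the base axis. Payload 5.5 kg.
Tool frame: the origin (TCP) lies at the very end of the fingers, on their centre line; the grasp point (between the pads) lies 19 mm behind it; z points along the fingers, y is the line along which they close (so a half turn about z gives the same grasp; the last joint's range is limited). The gripper opens to 92 mm and grips with 3 to 60 N. Pads are 19 mm wide; open, the fingers measure 130 mm over their backs; the gripper's body (75 mm by 190 mm) begins 47 mm behind the grasp point.
Start: joints at [1.454, 0.501, -0.427, 1.55, 0.221, 1.138, -0.21], TCP at [0.241, -0.604, 0.227] pointing down, gripper open.
Joint ranges: [-2.88, 2.88], [-0.31, 2.03], [-1.54, 1.56], [0.2, 2.42], [-1.41, 4.55], [0.19, 2.02], [-2.57, 2.57]. Speed limits (rad/s): [2.57, 2.57, 3.14, 3.14, 3.14, 3.14, 3.14].

### API

Orientations are given as a rotation vector (axis times angle).
In Python, from workcell import manip, fingers, status, cams gives the robot as it stands. Calls block until the motion is done:
- manip.goto(position, orientation): joint-space move of the TCP to a pose.
- manip.line_to(position, attitude=None, velocity=0.15): straight line of the TCP; attitude=None keeps the orientation; velocity is the mean speed in m/s.
- manip.move_j(angles): joint-space move.
- fingers.command_gripper(opening, newtons=None): opening from 0.0 (shut) to 1.0 (fully open); newtons is the grip in N (None keeps the last); returns when the fingers have stopped.
- manip.dwell(seconds).
- manip.solve_ik(position, orientation): joint angles nearest the present ones, or None.
- status.observe(): the state.
- cams.camera(name): name is "scene" or "top" or "wrist"; returns the picture (420x560x3 uint8, blue, green, red); there is no depth.
- cams.calibration(name): a dict with "K" (3x3 intrinsics, pixels), "xyz" and "attitude" of the camera in the world; the wrist camera has in their place "T_tool_cam" (4x4, takes a point from camera to tool coordinates, whose origin is the TCP and whose axes are the flange's). Camera axes: x right, y down, z forward; pixel columns grow to the right and rows downward; lengths in m; the calibration is good to about 2 mm. A picture is of the moment at which its call begins: read the wrist's pose just before it. calibration takes no time and is no camera call.
A pose or a line that the arm cannot do raises manip.IKError and nothing moves.
- manip.sign_off(): hands the job in; it is judged then, once.
Trained networks look in the newest picture that a camera, given by its name, has taken for a name from the list of things; names that differ only in an ending like _2 or _b are one class to them, and where a whole thing is asked for, a point or a joint stands for the part that bears it (a point fixed in the world has none). Each returns a list of dicts, best first, with "p" (0 to 1); they miss things now and then, are a little off and sometimes report something else, mostly with a low value. They report only what shows in the picture. A call takes as long as a camera call. They do not tell look-alikes from the thing itself.
- cams.outline_of(query, camera): "region" (420x560 bool, what is visible of it) and "position" ([column, row] in pixels, amid what is visible of it).
The state is a dict: "t": time; "joint_pos": joint angles; "qvel": joint speeds; "tau": joint torques, N m; "ee_pos": TCP position; "eef_rot": TCP orientation; "ft_force": force on the tool from outside, world axes, zero at the start; "wrist_torque": the same for the moment, N m; "gripper_width": opening from 0.0 (shut) to 1.0 (fully open); "grip_force": force on a finger pad.
Only numpy, scipy, OpenCV 4.12 (cv2) and the standard library are available. Lean on these libraries where they do the work, as an engineer would, in place of code of your own. Each camera call takes 0.05 s, during which the arm holds its last target. There are 200 camera calls.

### The job

Lay the grey model ship hull, deck up, lengthwise along the middle of the narrow raised ridge inside the open drilling jig and let go of it, then swing the jig's hinged upper half fully shut over it. Take the longer of the two locking pins from the wooden rack and push it down through the aligned holes of both halves until its collar sits on the upper half. Finish while still gripping the pin and pressing it down, so that the halves are kept firmly shut; leave the other things on the bench where they are.

Things in the scene. Friction and masses are not known exactly. Their poses are not given: they have to be found in the camera images.
- jig: lower half of an aluminium clamshell jig, fixed. Origin: centre of its underside; x to its hinge side (away from the robot), y along the hinge, z up. Bed 170 (x) x 120 (y) x 16 mm. Pin block at x = -75 to -35 mm, full width, top 53 mm above the bench; the floor between it and the ridge is 35 mm wide. Hinge lugs at x = 76 to 96 mm, 52 mm high
- ridge (a point): middle of the top of the narrow ridge in the lower half: 10 mm wide (jig x), 70 mm long (jig y), its top 30 mm above the bench and 14 mm above the bed; axes as jig
- hinge (a point): point on the hinge axis, jig x = 80 mm, 59 mm above the bench; the axis runs along the jig's y
- lid (a joint): angle of the upper half, rad: 0 = shut, 1.57 = upright; starts at 1.55 to 1.85, stop at 1.9. Stays where left; 3 N at the free edge moves it. Aluminium plate reaching 165 mm from the hinge axis, 120 wide, 10 thick, centred on the axis; shut, its top is 64 mm above the bench. A 43 x 103 mm window (53 to 97 mm from the axis) shows the hull; beyond it solid plate with the pin hole
- lid_hole (a point): centre of the 12 mm pin hole in the upper half, in its outer (upper when shut) face, 135 mm from the hinge axis, in the middle of the width; moves with the upper half
- base_hole (a point): centre of the mouth of the 12 mm pin hole in the lower half's pin block, jig x = -55 mm, 53 mm above the bench; the hole is vertical and 37 mm deep; with the upper half shut it lies right under lid_hole
- hull: grey resin model ship hull, flat underneath: 87 mm long (x, bow at +x), 22 mm wide, straight sides 14 mm high, low deckhouses in the middle (22 mm high in all, 12 mm wide). Origin: centre of its underside; z up. About 45 g. Lies deck up on a white cutting board 6 mm thick, roughly along world y
- pin: the longer locking pin, steel, upright in a rack hole 20 mm deep. Origin: its lower tip; z up. Shaft 9 mm diameter, 40 mm long, chamfered tip; collar 20 mm diameter at 40 to 44 mm; round grip 14 mm diameter at 44 to 74 mm. About 65 g. In the rack its collar stands 20 mm above the rack's top, the short pin's only 2 mm
- pin_collar (a point): centre of the underside of the long pin's collar, 40 mm above its tip
- short_pin: the shorter pin in the other rack hole, to be left there: same head, shaft only 22 mm. Origin: its lower tip
- rack: wooden pin rack, fixed, 50 (x) x 100 (y) x 30 mm high; its two holes lie at y = -30 and +30 mm, bottoms 10 mm above the bench; either may hold the long pin. Origin: centre of its underside
- dropper_a: a dropper paint bottle, 25 mm diameter, 70 mm tall, a bystander
- jar: a small paint jar, 40 mm diameter, 45 mm tall, a bystander
- sanding_block: a cork sanding block 70 x 35 x 25 mm, a bystander
- mug: a white mug, 80 mm diameter, 90 mm tall, a bystander
- screwdriver: a screwdriver lying on the bench, a bystander
- rule: a steel rule 150 x 30 x 4 mm lying on the bench, a bystander
There are look-alikes about, which are no part of the job. What is shaped like the hull but purple is not meant.

How it is judged:
By the outcome, as a careful person would: the job done as asked, in the order asked, and still so for the second after the job is handed in, while the arm keeps its last pose, push and grip.
It also fails if it takes over 64 s, if anything falls off the work surface, if the arm or the gripper's body presses on something with over 40 N, if the wrist force passes 120 N, or if a joint passes its speed limit or range.

## Working session

There is one attempt and no reset: what is moved stays moved. The work goes in short steps, each a Python script; the robot and the scene stay as the last script left them, time stands still between calls to the robot, and variables do not carry over. Pictures are saved under pics/ and viewed, at most 10 in all, crops included, and the job is handed in when it is done.

```bash
mkdir -p pics; ls
python3 - <<'E'
from workcell import manip, fingers, status, cams
import cv2,numpy as np
for n in ["scene","top","wrist"]:
    im=cams.camera(n); cv2.imwrite(f"pics/{n}0.png",im)
    print(n,cams.calibration(n))
    if n=="wrist": continue
    for q in ["jig","lid","lid_hole","base_hole","ridge","hull","pin","pin_collar","short_pin","rack","hinge"]:
        try: print(q,[(np.round(d["p"],2),np.round(d["position"]),int(d["region"].sum())) for d in cams.outline_of(q,n)[:4]])
        except Exception as e: print(q,repr(e))
a=cv2.imread("pics/scene0.png");b=cv2.imread("pics/top0.png")
print(status.observe())
E
```

```text
pics
scene {'K': array([[515.65843381,   0.        , 282.96712261],
       [  0.        , 515.65843381, 215.8963827 ],
       [  0.        ,   0.        ,   1.        ]]), 'xyz': array([ 1.18669312, -0.11085232,  1.21281189]), 'attitude': array([-2.07718441, -1.67785623,  0.48355599])}
jig [(np.float64(0.93), array([290., 238.]), 3174), (np.float64(0.63), array([185., 246.]), 778)]
lid [(np.float64(0.7), array([294., 242.]), 1280)]
lid_hole [(np.float64(0.97), array([294., 245.]), 1436)]
base_hole [(np.float64(0.92), array([286., 239.]), 3202)]
ridge [(np.float64(0.76), array([290., 240.]), 3172)]
hull [(np.float64(0.76), array([330., 159.]), 238), (np.float64(0.65), array([420., 150.]), 163), (np.float64(0.64), array([370., 149.]), 138), (np.float64(0.45), array([435., 186.]), 210)]
pin [(np.float64(0.38), array([194., 235.]), 85), (np.float64(0.18), array([288., 236.]), 3176)]
pin_collar [(np.float64(0.49), array([366., 210.]), 282)]
short_pin [(np.float64(0.41), array([174., 251.]), 67)]
rack [(np.float64(0.64), array([184., 248.]), 719), (np.float64(0.26), array([287., 238.]), 32
[... 1704 characters left out ...]
': array([ 1.45418942,  0.50090106, -0.42700019,  1.55040708,  0.22080996,
        1.1383023 , -0.21030765]), 'qvel': array([-4.54246230e-04,  3.83739720e-05,  7.15556151e-06,  2.49294475e-05,
        1.37160049e-03, -7.42963490e-04,  2.34202780e-03]), 'tau': array([ 2.53651015e-04, -5.66467559e+01, -5.81072152e+00, -2.79509515e+01,
       -6.65961555e-02,  2.07293668e-02,  2.67098386e-05]), 'ee_pos': array([ 0.24101204, -0.60366174,  0.22672506]), 'eef_rot': array([3.08510367e+00, 5.93061185e-01, 4.24897680e-05]), 'ft_force': array([-0.27610411,  0.41184596, -0.72224806]), 'wrist_torque': array([-0.01789861, -0.00806901,  0.00476235]), 'grip_force': 0.0, 'gripper_width': 1.0028184050403655}
```

Run:
```python
import cv2
a=cv2.imread("pics/scene0.png")[90:330,120:480];b=cv2.imread("pics/top0.png")[90:330,80:440]
cv2.imwrite("pics/s1.png",cv2.resize(a,None,fx=2.2,fy=2.2,interpolation=cv2.INTER_CUBIC));cv2.imwrite("pics/t1.png",cv2.resize(b,None,fx=2.2,fy=2.2,interpolation=cv2.INTER_CUBIC))
```

```text
(no output)
```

View pics/s1.png

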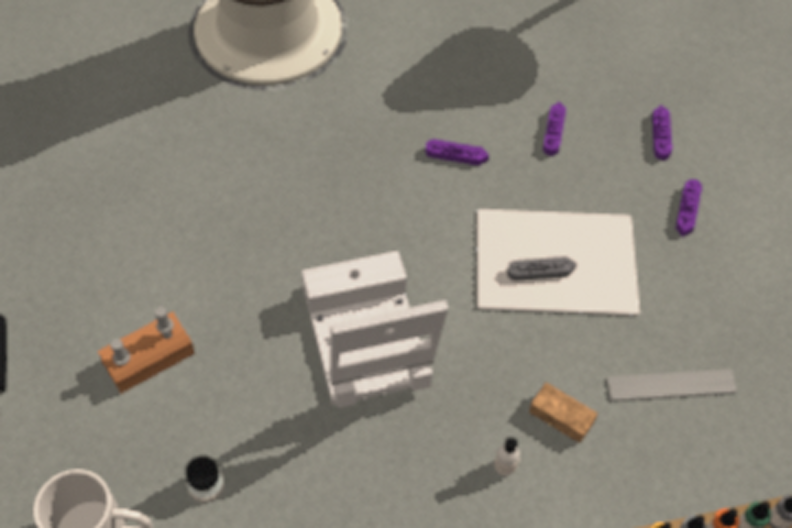

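View pics/t1.png

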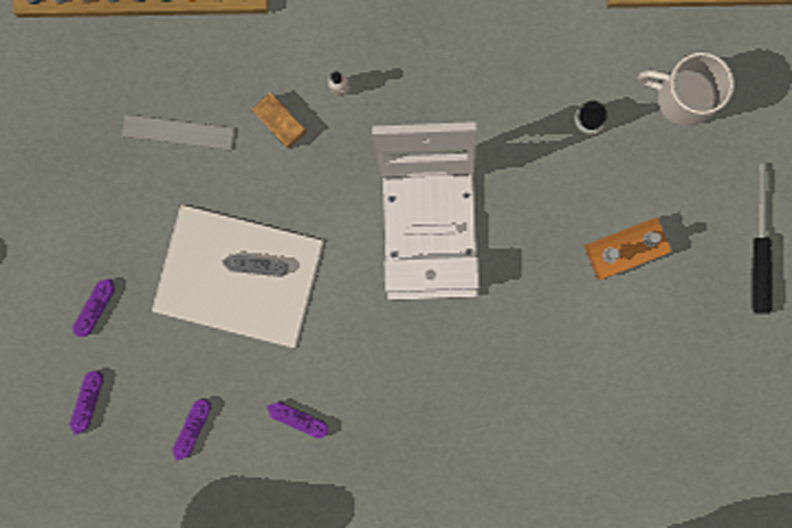

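The hull is on the board at about (198,210) in the top view, with its bow to +y. The lid stands upright, and the pins are at (358,206) and (377,199) in the top view. I'll triangulate the coarse positions next.

```bash
cat > h.py <<'E'
from workcell import manip, fingers, status, cams
import cv2, numpy as np
from scipy.spatial.transform import Rotation as R
def campose(n, st=None):
    c=cams.calibration(n)
    if n=="wrist":
        T=np.eye(4);T[:3,:3]=R.from_rotvec(st["eef_rot"]).as_matrix();T[:3,3]=st["ee_pos"]
        M=T@c["T_tool_cam"]; return c["K"],M[:3,:3],M[:3,3]
    return c["K"],R.from_rotvec(c["attitude"]).as_matrix(),c["xyz"]
def ray(P,uv):
    K,A,t=P; d=A@np.linalg.solve(K,[uv[0],uv[1],1.]); return t,d/np.linalg.norm(d)
def onz(P,uv,z):
    t,d=ray(P,uv); return t+d*(z-t[2])/d[2]
def proj(P,X):
    K,A,t=P; p=K@(A.T@(np.asarray(X)-t)); return p[:2]/p[2]
def tri(*rs):
    M=np.zeros((3,3));b=np.zeros(3)
    for t,d in rs:
        Q=np.eye(3)-np.outer(d,d);M+=Q;b+=Q@t
    X=np.linalg.solve(M,b); return X,max(np.linalg.norm((np.eye(3)-np.outer(d,d))@(X-t)) for t,d in rs)
def down(yaw): # tool z down, tool y at angle yaw+90deg in world; tool x dir = yaw (y flipped)
    return (R.from_euler('z',yaw)*R.from_euler('x',np.pi)).as_rotvec()
def snap(name):
    st=status.observe(); im=cams.camera("wrist"); cv2.imwrite(f"pics/{name}.png",im); return campose("wrist",st),im
E
python3 - <<'E'
from h import *
np.set_printoptions(precision=4,suppress=True)
S=campose("scene");T=campose("top")
s=lambda u,v:(u/2.2+120,v/2.2+90)
t=lambda u,v:(u/2.2+80,v/2.2+90)
for n,a,b in [("base_hole",(355,274),(430,274)),("hull",(542,265),(261,264)),("pinL/R",(120,343),(656,236)),("pinR/L",(163,312),(610,253)),("pinx",(120,343),(610,253)),
  ("blk front L",(405,255),(385,296)),("lidhole",(390,331),(426,141)),("lid cornerL",(447,303),(374,127)),("lid cornerR",(333,330),(476,124)),("bedhole_l",(320,318),(466,195)),("lid bottom L",(437,370),(386,176)),("bottleneck",(511,441),(336,76))]:
    print(n,*tri(ray(S,s(*a)),ray(T,t(*b))))
for z in (.084,.066,.03): print(onz(T,t(656,236),z),onz(T,t(610,253),z),onz(S,s(120,343),z),onz(S,s(163,312),z))
print(down(0),R.from_rotvec(status.observe()["eef_rot"]).as_matrix())
for p in ([.4,0,.3],[.35,0,.3],[.4,.1,.2],[.33,0,.13],[.5,0,.2]):
  for y in (0,np.pi/2,-np.pi/2,np.pi): print(p,y,manip.solve_ik(p,down(y)))
E
```

```text
base_hole [0.4716 0.0297 0.0477] 0.0033815232128238675
hull [0.4908 0.2585 0.0207] 0.008021312412278008
pinL/R [ 0.5154 -0.2589  0.0641] 0.00590666121964609
pinR/L [ 0.4933 -0.201   0.0769] 0.002389124534266436
pinx [ 0.4958 -0.2348  0.0235] 0.023117652131200154
blk front L [0.4454 0.0939 0.0292] 0.008005339504992375
lidhole [0.6255 0.0331 0.1742] 0.005546918620181163
lid cornerL [0.6339 0.0908 0.2253] 0.003991512978267354
lid cornerR [ 0.6365 -0.0272  0.2188] 0.0038929660722452266
bedhole_l [ 0.5647 -0.0231  0.1195] 0.002694156195104922
lid bottom L [0.6057 0.093  0.0228] 0.009802149917198834
bottleneck [0.7303 0.1483 0.0688] 0.003612133303642331
[ 0.5133 -0.2611  0.084 ] [ 0.4926 -0.2023  0.084 ] [ 0.5282 -0.2506  0.084 ] [ 0.4981 -0.1981  0.084 ]
[ 0.5147 -0.2645  0.066 ] [ 0.4937 -0.205   0.066 ] [ 0.5177 -0.2528  0.066 ] [ 0.4871 -0.1995  0.066 ]
[ 0.5176 -0.2714  0.03  ] [ 0.4961 -0.2104  0.03  ] [ 0.4967 -0.2572  0.03  ] [ 0.4651 -0.2022  0.03  ]
[3.1416 0.     0.    ] [[ 0.9287  0.3708  0.    ]
 [ 0.3708 -0.9287  0.    ]
 [ 0.      0.     -1.    ]]
[0.4, 0, 0.3] 0 [ 1.1926 -0
[... 868 characters left out ...]
55  0.2631 -1.2775  2.1219  0.3077  0.9647  0.9695]
[0.33, 0, 0.13] 0 [ 0.9799  0.1372 -1.0961  2.362   0.1844  0.7251 -1.8218]
[0.33, 0, 0.13] 1.5707963267948966 [ 1.1677  0.2191 -1.3189  2.3595  0.3134  0.7515 -0.3778]
[0.33, 0, 0.13] -1.5707963267948966 None
[0.33, 0, 0.13] 3.141592653589793 [ 1.1921  0.2392 -1.3525  2.3592  0.3425  0.7594  1.1636]
[0.5, 0, 0.2] 0 [ 0.7609  0.3868 -0.9843  1.9358  0.3783  1.0173 -1.9643]
[0.5, 0, 0.2] 1.5707963267948966 [ 0.8895  0.4854 -1.184   1.933   0.5143  1.0724 -0.5136]
[0.5, 0, 0.2] -1.5707963267948966 [-1.0697  0.5995  1.3661  1.9878 -0.6623  1.116  -2.5569]
[0.5, 0, 0.2] 3.141592653589793 [ 1.0103  0.7491 -1.4917  1.9308  0.7946  1.2573  0.8137]
```

Run:
```python
from h import *
import pickle
np.set_printoptions(precision=4,suppress=True)
out={}
o=down(np.pi/2)
for n,p,qs in [("rackA",[.5,-.30,.22],["pin","short_pin","pin_collar","rack"]),("rackB",[.5,-.20,.22],["pin","short_pin","pin_collar","rack"]),
   ("jigA",[.47,-.06,.27],["jig","ridge","base_hole","lid"]),("jigB",[.47,.06,.27],["jig","ridge","base_hole","lid"]),
   ("hullA",[.49,.18,.17],["hull"]),("hullB",[.49,.27,.17],["hull"])]:
    manip.goto(p,o); P,im=snap(n)
    out[n]=(P,{q:cams.outline_of(q,"wrist") for q in qs})
    for q in qs: print(n,q,[(round(float(d["p"]),2),np.round(d["position"],1),int(d["region"].sum())) for d in out[n][1][q][:3]])
pickle.dump(out,open("v.pkl","wb"))
print(status.observe()["t"],status.observe()["joint_pos"])
I=[cv2.imread(f"pics/{n}.png") for n in ("rackA","jigA","hullA","rackB","jigB","hullB")]
cv2.imwrite("pics/rj.png",np.hstack([I[0][:,80:480],I[3][:,80:480]]))
cv2.imwrite("pics/jj.png",np.hstack([I[1][:,80:480],I[4][:,80:480]]))
cv2.imwrite("pics/hh.png",np.hstack([I[2][:,80:480],I[5][:,80:480]]))
```

```text
rackA pin [(0.93, array([270.7,  88.3]), 377)]
rackA short_pin [(0.78, array([294.9, 141.7]), 319)]
rackA pin_collar []
rackA rack [(0.93, array([283.4, 116.4]), 3982)]
rackB pin [(0.85, array([271. , 194.5]), 350)]
rackB short_pin [(0.8, array([292.5, 237.2]), 343)]
rackB pin_collar [(0.83, array([273.3, 193.9]), 351)]
rackB rack [(0.95, array([280.2, 206.1]), 3136)]
jigA jig [(0.81, array([420.7,  93. ]), 35987)]
jigA ridge [(0.68, array([422.6,  90.8]), 35815)]
jigA base_hole [(0.6, array([419.9,  88.4]), 35396)]
jigA lid [(0.66, array([488.7,  84.7]), 20940)]
jigB jig []
jigB ridge [(0.72, array([408.9, 403.5]), 350)]
jigB base_hole [(0.75, array([368.5, 193.4]), 20630)]
jigB lid [(0.64, array([458.5, 202. ]), 8690)]
hullA hull [(0.7, array([275.3, 103.6]), 2026), (0.64, array([ 74.6, 158.7]), 2374), (0.56, array([54.5, 13.8]), 1545)]
hullB hull [(0.97, array([275.6, 197.2]), 1636), (0.9, array([ 95.1, 225.5]), 715), (0.82, array([ 52. , 108.7]), 2488)]
6.75 [ 0.1722  0.5483 -0.9486  1.8236  0.5161  1.039  -0.9826]
```

View pics/jj.png

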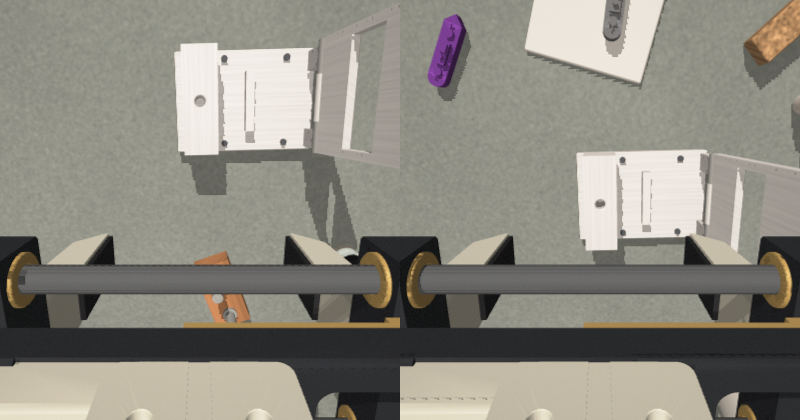

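View pics/rj.png

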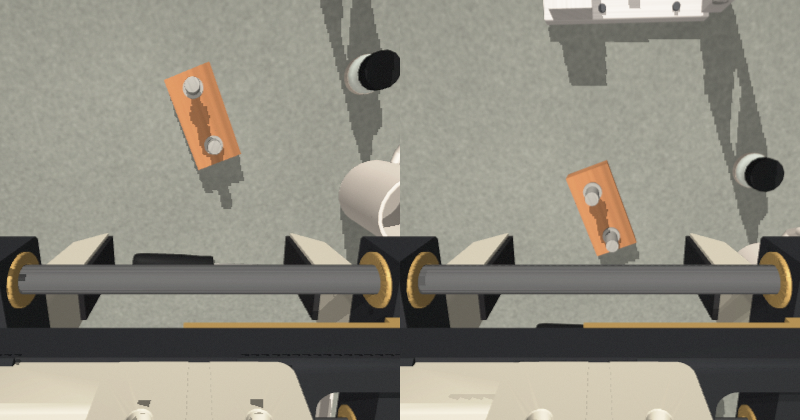

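View pics/hh.png

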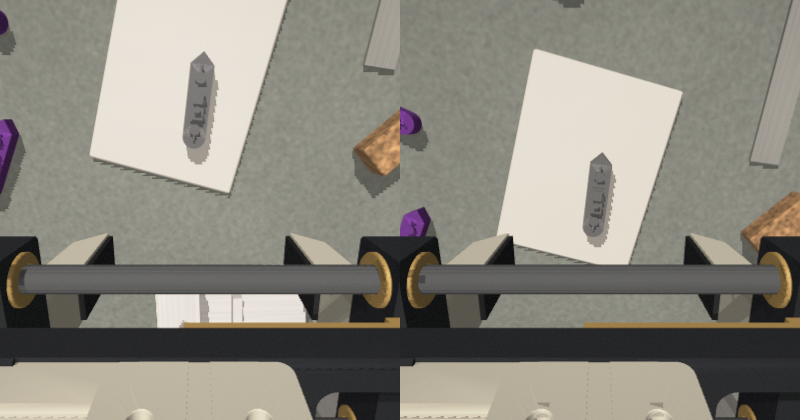

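Jig views A and B show the base hole at about (280,101) and (280,204). Rack view A shows the pins at (272,86) and (294,145); the far one, nearer the jig, looks taller. The hull has a pointed bow towards +y. Next I'll fit silhouettes and zoom in on the jig.

```bash
cat > fit.py <<'E'
from h import *
from scipy.optimize import minimize
def sil(P,polys): # polys: list of 3D vertex arrays, union of convex hulls
    m=np.zeros((420*4,560*4),np.uint8)
    for V in polys:
        uv=np.array([proj(P,v) for v in V])
        cv2.fillConvexPoly(m,cv2.convexHull(np.round((uv+.5)*4).astype(np.int32)),1)
    return m
def fit(views,model,x0,steps):
    big=[(P,np.kron(m.astype(np.uint8),np.ones((4,4),np.uint8))) for P,m in views]
    def cost(x):
        c=0
        for P,m in big:
            s=sil(P,model(x)); c+=1-(s&m).sum()/max((s|m).sum(),1)
        return c
    sx=np.vstack([x0]+[np.array(x0)+np.eye(len(x0))[i]*steps[i] for i in range(len(x0))])
    r=minimize(cost,x0,method="Nelder-Mead",options=dict(initial_simplex=sx,xatol=1e-4,fatol=1e-4,maxiter=250))
    return r.x,r.fun
def prism(xy,z0,z1): return np.array([[x,y,z] for x,y in xy for z in (z0,z1)])
def disk(x,y,r): 
    a=np.linspace(0,2*np.pi,24,endpoint=False); return np.c_[x+r*np.cos(a),y+r*np.sin(a)]
def pin(x): # x,y,ztip
    X,Y,z=x; return [prism(disk(X,Y,.0045),z+.02,z+.04),prism(disk(X,Y,.010),z+.04,z+.044),prism(disk(X,Y,.007),z+.044,z+.074)]
def spin(x):
    X,Y,z=x; return [prism(disk(X,Y,.0045),z+.02,z+.022),prism(disk(X,Y,.010),z+.022,z+.026),prism(disk(X,Y,.007),z+.026,z+.056)]
def hull(x): # x,y,yaw,z
    X,Y,a,z=x; o=np.array([[.0435,0],[.031,.011],[-.036,.011],[-.0415,.007],[-.0435,0],[-.0415,-.007],[-.036,-.011],[.031,-.011]])
    h=np.array([[.02,.006],[.02,-.006],[-.02,.006],[-.02,-.006]]); M=np.array([[np.cos(a),-np.sin(a)],[np.sin(a),np.cos(a)]])
    t=np.array([X,Y]); return [prism(o@M.T+t,z,z+.014),prism(h@M.T+t,z+.014,z+.022)]
E
python3 - <<'E'
from fit import *
import pickle
np.set_printoptions(precision=4,suppress=True)
v=pickle.load(open("v.pkl","rb"))
def pick(ks,q,gs,r):
    L=[]
    for k,g in zip(ks,gs):
        L.append((v[k][0],min((d["region"] for d in v[k][1][q]),key=lambda m:np.hypot(*(np.argwhere(m).mean(0)[::-1]-g)))))
    return L
for k in [("rackA",),("rackB",),("rackA","rackB")]:
  g={"rackA":(271,88),"rackB":(271,195)}; g2={"rackA":(294,142),"rackB":(292,238)}
  if len(k)==1: 
     continue
  print(k,fit(pick(k,"pin",[g[i] for i in k],9),pin,[.493,-.201,.010],[.006,.006,.01]))
  print(k,"alt short model",fit(pick(k,"pin",[g[i] for i in k],9),spin,[.493,-.201,.010],[.006,.006,.01]))
  print(k,fit(pick(k,"short_pin",[g2[i] for i in k],9),spin,[.515,-.259,.010],[.006,.006,.01]))
H=pick(("hullA","hullB"),"hull",[(275,104),(275,197)],9)
for hh in (H[:1],H[1:]): print("hull",fit(hh,lambda x:hull([*x,.006]),[.49,.2585,1.6],[.006,.006,.1]))
print("hull",fit(H,hull,[.49,.2585,1.6,.006],[.006,.006,.1,.008]))
for P,m in H:
    ys,xs=np.where(m);print(xs.min(),xs.max(),ys.min(),ys.max(), onz(P,(xs[ys==ys.min()].mean(),ys.min()-.0),.02),onz(P,(xs[ys==ys.max()].mean(),ys.max()+1),.02))
im=cv2.imread("pics/jigA.png")[25:170,245:425]; cv2.imwrite("pics/jz.png",cv2.resize(im,None,fx=4,fy=4,interpolation=cv2.INTER_CUBIC))
E
```

```text
('rackA', 'rackB') (array([ 0.4921, -0.2042,  0.0096]), np.float64(0.10450919881412346))
('rackA', 'rackB') alt short model (array([ 0.4922, -0.2042,  0.0274]), np.float64(0.10698553493557617))
('rackA', 'rackB') (array([ 0.5128, -0.259 ,  0.0141]), np.float64(0.16612303720686228))
hull (array([0.4879, 0.2651, 1.4551]), np.float64(0.052133957762657945))
hull (array([0.4879, 0.2648, 1.4489]), np.float64(0.04996345029239768))
hull (array([0.4879, 0.2648, 1.4442, 0.0043]), np.float64(0.09580113117248801))
263 292 52 147 [0.4928 0.306  0.02  ] [0.4824 0.2209 0.02  ]
262 291 153 235 [0.493  0.3069 0.02  ] [0.4838 0.2209 0.02  ]
```

View pics/jz.png

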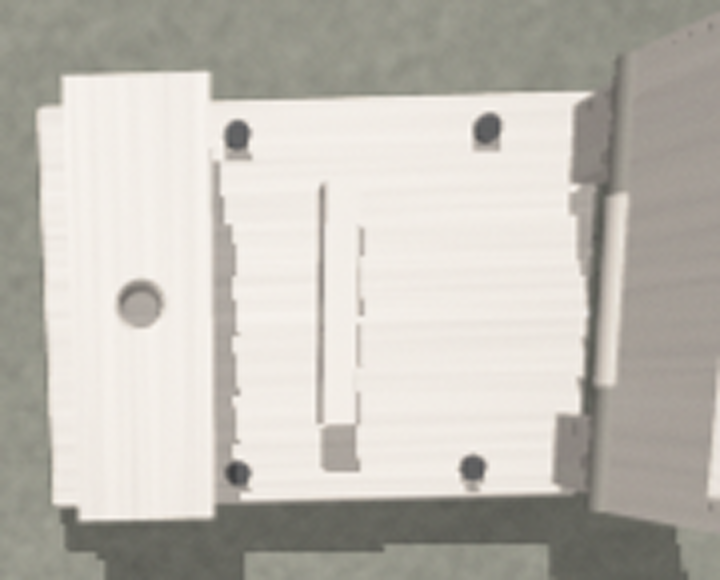

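Zoomed view: base hole at (140,303), block top corners at (63,76), (211,72), (214,518) and (80,520), and ridge top from (325,184) to (322,424). I'll fit the jig pose to these points.

Run:
```python
from h import *
import pickle
from scipy.optimize import least_squares
np.set_printoptions(precision=4,suppress=True)
v=pickle.load(open("v.pkl","rb"));PA=v["jigA"][0];PB=v["jigB"][0]
za=lambda u,w:np.array([u/4+245-.4,w/4+25-.4])
A=[((-55,0,53),za(140,303)),((-75,60,53),za(63,76)),((-35,60,53),za(211,72)),((-35,-60,53),za(214,518)),((-75,-60,53),za(80,520)),
   ((0,35,30),za(325,184)),((10,35,30),za(358,184)),((0,-35,30),za(320,423)),((10,-35,30),za(355,424))]
B=[((-55,0,53),np.array([280,204.])),((-75,60,53),np.array([257,153.])),((-35,60,53),np.array([296,151.])),((-35,-60,53),np.array([297,249.]))]
def pts(x,p):
    a=x[3];q=np.array(p)/1000.;c,s=np.cos(a),np.sin(a)
    return np.array([x[0]+c*q[0]-s*q[1],x[1]+s*q[0]+c*q[1],x[2]+q[2]])
f=lambda x:np.concatenate([proj(PA,pts(x,p))-u for p,u in A]+[.5*(proj(PB,pts(x,p))-u) for p,u in B])
r=least_squares(f,[.527,.03,0,0],loss="soft_l1")
print(r.x);print(f(r.x).reshape(-1,2))
for n,p in (("hole",(-55,0,53)),("ridge",(5,0,30)),("hinge",(80,0,59))): print(n,pts(r.x,p))
print("hole tri",tri(ray(PA,A[0][1]),ray(PB,B[0][1])))
# lid angle: top view free-edge corners and lid hole
T=campose("top");t=lambda u,w:(u/2.2+80-.4,w/2.2+90-.4)
def lid(a,rr,y,n): return (80-rr*np.cos(a)+n*np.sin(a),y,59+rr*np.sin(a)+n*np.cos(a))
S=campose("scene");s=lambda u,w:(u/2.2+120-.4,w/2.2+90-.4)
for a in np.arange(1.5,1.91,.05):
    print(round(a,2),[np.round(proj(P,pts(r.x,lid(a,165,y,-5)))-u,1) for P,u,y in ((T,t(374,127),60),(T,t(476,124),-60),(S,s(447,303),60),(S,s(333,330),-60))])
```

```text
[ 0.5259  0.0294 -0.0017  0.0217]
[[ 0.3406  0.6954]
 [ 0.0847  0.1014]
 [-0.227   0.2219]
 [-0.2585 -0.4291]
 [-0.4129 -0.1735]
 [-0.0388 -0.6978]
 [ 0.1896 -0.8978]
 [ 0.2841  0.3787]
 [-0.3805 -0.0553]
 [ 0.0442 -0.1846]
 [ 2.6256  1.087 ]
 [-0.0361  1.7315]
 [-0.2116 -0.2883]]
hole [0.4709 0.0282 0.0513]
ridge [0.5309 0.0295 0.0283]
hinge [0.6059 0.0311 0.0573]
hole tri (array([0.4707, 0.0287, 0.0551]), np.float64(0.00013848623631746367))
1.5 [array([-0.8, 18.3]), array([ 0. , 17.9]), array([ -6.5, -15.7]), array([ -6.3, -17.4])]
1.55 [array([-1., 15.]), array([-0.1, 14.6]), array([ -5.6, -12.8]), array([ -5.5, -14.5])]
1.6 [array([-1.1, 11.8]), array([-0.2, 11.4]), array([-4.6, -9.9]), array([ -4.7, -11.5])]
1.65 [array([-1.2,  8.6]), array([-0.4,  8.2]), array([-3.6, -6.8]), array([-3.9, -8.3])]
1.7 [array([-1.3,  5.4]), array([-0.5,  5. ]), array([-2.7, -3.6]), array([-3.1, -5.1])]
1.75 [array([-1.3,  2.3]), array([-0.6,  1.9]), array([-1.7, -0.3]), array([-2.3, -1.7])]
1.8 [array([-1.4, -0.7]), array([-0.8, -1.1]), array([-0.8,  3.1]), array([-1.5,  1.7])]
1.85 [array([-1.4, -3.7]), array([-0.9, -4.1]), array([0.2, 6.5]), array([-0.7,  5.3])]
1.9 [array([-1.5, -6.6]), array([-1., -7.]), array([ 1.1, 10. ]), array([0.1, 8.9])]
```

```bash
cat > look.py <<'E'
from fit import *
def lookhull(name,x0,z):
    P,im=snap(name); L=cams.outline_of("hull","wrist")
    if not L: return None
    g=proj(P,[x0[0],x0[1],z+.014])
    m=min((d["region"] for d in L),key=lambda m:np.hypot(*(np.argwhere(m).mean(0)[::-1]-g)))
    return fit([(P,m)],lambda x:hull([*x,z]),x0,[.004,.004,.06])
E
python3 - <<'E'
from look import *
np.set_printoptions(precision=4,suppress=True)
c=np.array([.4879,.2646]);a=1.449
fingers.command_gripper(.5,6)
manip.goto([*c,.08],down(a)); manip.line_to([*c,.011],velocity=.08)
print(status.observe()["ft_force"])
fingers.command_gripper(0,6); s=status.observe();print("w",s["gripper_width"],s["grip_force"],s["ee_pos"])
fingers.command_gripper(.5); manip.line_to([*c,.10]); 
d=np.array([np.cos(a),np.sin(a)])
q=c-.05*d; manip.line_to([*q,.17]); print("after squeeze",lookhull("sq1",[*c,a],.006))
a2=a+np.pi/2
fingers.command_gripper(1.0)
manip.goto([*(c-0.05*np.array([np.cos(a2),np.sin(a2)])),.17],down(a2)); print("yaw2",lookhull("sq2",[*c,a],.006))
s=status.observe();print(s["t"],s["joint_pos"],s["ee_pos"],R.from_rotvec(s["eef_rot"]).as_matrix())
E
```

```text
[ 0.0362 -0.5762  0.2321]
w 0.2361165283307056 6.000160351395607 [0.4881 0.2646 0.0113]
after squeeze (array([0.4871, 0.2649, 1.4475]), np.float64(0.04561537725925213))
yaw2 (array([0.4873, 0.2637, 1.4495]), np.float64(0.04788588894549162))
14.0083 [ 0.3309  0.7854 -1.2282  1.7278  0.7894  1.2187  0.3408] [0.5374 0.2584 0.1701] [[-0.9925  0.1222  0.0002]
 [ 0.1222  0.9925 -0.0005]
 [-0.0002 -0.0004 -1.    ]]
```

Run:
```python
from h import *
np.set_printoptions(precision=4,suppress=True)
c=np.array([.488,.2646]);a2=1.449+np.pi/2
fingers.command_gripper(1.0,10)
manip.goto([*c,.05],down(a2)); f0=status.observe()["ft_force"]
for z in (.032,.026,.022,.018,.014,.010):
    manip.line_to([*c,z],velocity=.05); f=status.observe()["ft_force"]-f0
    print(z,f)
    if np.linalg.norm(f)>2.5: print("contact"); break
else:
    fingers.command_gripper(0,12); s=status.observe();print("w",s["gripper_width"]*.092,s["grip_force"])
    manip.line_to([*c,.06],velocity=.08); manip.dwell(.2); s=status.observe();print("w",s["gripper_width"]*.092,s["grip_force"],s["ft_force"]-f0)
    snap("held")
print(status.observe()["t"])
```

```text
0.032 [ 0.8544 -0.675   1.1666]
0.026 [ 0.3564 -0.1385 -0.3362]
0.022 [-0.4955  0.5101 -0.3944]
0.018 [-0.0941  0.3097  0.8809]
0.014 [-0.3355 -0.1291  1.1031]
0.01 [0.0633 0.9212 1.1848]
w 0.08570978502309491 11.99987880885601
w 0.08581113853826619 11.99989065527916 [ 0.0351  0.4016 -0.3862]
17.9
```

View pics/held.png

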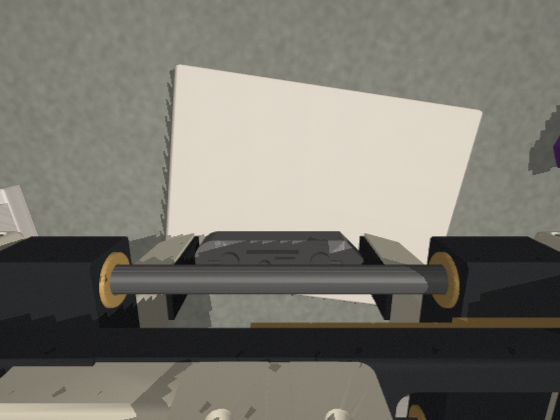

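Run:
```python
from h import *
np.set_printoptions(precision=4,suppress=True)
r=np.array([.5317,.029]);yaw=np.pi+.0217
manip.line_to([.488,.2646,.13],velocity=.2)
manip.goto([*r,.13],down(yaw)); manip.line_to([*r,.045],velocity=.1); manip.dwell(.15)
f0=status.observe()["ft_force"]
for z in np.arange(.040,.0309,-.001):
    manip.line_to([*r,z],velocity=.02); manip.dwell(.05); f=status.observe()["ft_force"]-f0
    print(round(z,4),f,status.observe()["ee_pos"])
    if f[2]>4: break
print(status.observe()["gripper_width"],status.observe()["t"])
```

```text
0.04 [ 0.4184 -0.2082 -0.7486] [0.5316 0.029  0.0399]
0.039 [ 0.538  -0.7497  0.8635] [0.5317 0.029  0.039 ]
0.038 [0.0032 0.7118 0.18  ] [0.5317 0.029  0.038 ]
0.037 [ 0.7647 -0.4645 -0.208 ] [0.5317 0.029  0.037 ]
0.036 [ 0.4253 -1.2635  0.9759] [0.5317 0.029  0.036 ]
0.035 [1.0555 1.4416 0.1859] [0.5317 0.029  0.035 ]
0.034 [ 0.1605 -0.7972  0.0151] [0.5317 0.029  0.034 ]
0.033 [-1.7895 -0.4691  9.0296] [0.5318 0.029  0.0337]
0.9337792757000855 23.05
```

Run:
```python
from look import *
np.set_printoptions(precision=4,suppress=True)
r=np.array([.5317,.029]);yaw=np.pi+.0217
manip.line_to([*r,.0338],velocity=.02); fingers.command_gripper(1.0)
manip.line_to([*r,.14],velocity=.12)
q=r+[.05,0]; 
x,c=lookhull("placed",[*r,np.pi/2+.0217],.030); print(x,c, "expect bias-corrected x:",x[0]+.0007,"y:",x[1]+.0009)
print(status.observe()["t"])
im=cv2.imread("pics/placed.png")[0:300,100:500];cv2.imwrite("pics/plz.png",cv2.resize(im,None,fx=2,fy=2))
```

```text
[0.5308 0.028  1.5907] 0.027669664027199947 expect bias-corrected x: 0.5315167586983525 y: 0.0288605733975858
24.8083
```

View pics/plz.png

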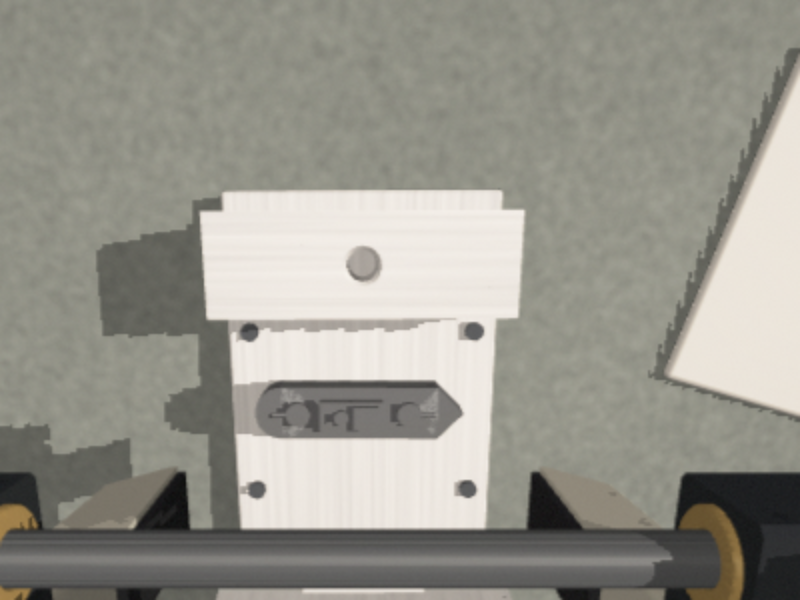

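The hull is level and centred on the ridge, at about (360,410) in the zoomed view. Next I'll shut the lid.

Run:
```python
from h import *
np.set_printoptions(precision=4,suppress=True)
# refine hole from "placed" picture (pose of that moment = now)
P=campose("wrist",status.observe())
print("hole",onz(P,(282,132),.053))
psi=.0217; O=np.array([.5267,.0288]); c,s=np.cos(psi),np.sin(psi)
W=lambda x,y,z:np.array([O[0]+c*x-s*y,O[1]+s*x+c*y,z])
o=down(np.pi+psi)
def tcp(phi,pen=.0015,r=.130):
    x=.080-r*np.cos(phi)+(.005-pen)*np.sin(phi)+.0095; z=.059+r*np.sin(phi)+(.005-pen)*np.cos(phi)
    return W(x,-.030,z)
fingers.command_gripper(0,5)
p=status.observe()["ee_pos"]
manip.line_to([p[0],p[1],.30],velocity=.25)
manip.line_to(W(.165,-.03,.30),o,velocity=.25)
st=tcp(1.8)+[.03,0,0]; manip.line_to([st[0],st[1],st[2]],velocity=.2)
f0=status.observe()["ft_force"]
for phi in np.linspace(1.75,0.0,11):
    manip.line_to(tcp(phi),velocity=.12); q=status.observe(); print(round(phi,2),q["ft_force"]-f0)
print(q["t"],q["ee_pos"])
```

```text
hole [0.4703 0.0292 0.053 ]
1.75 [-0.6991 -0.3271  0.0456]
1.58 [-0.8584 -0.2574 -0.3178]
1.4 [-0.4352 -0.549  -0.8647]
1.23 [ 0.1953 -0.6854 -1.2605]
1.05 [ 0.303   0.1433 -0.7788]
0.88 [0.9135 0.0342 0.7095]
0.7 [-1.086  -1.0194  1.1201]
0.53 [-0.7103 -1.4478  0.205 ]
0.35 [-0.8353  0.0302  0.4074]
0.18 [-0.1891 -0.4661  0.4364]
0.0 [-0.3224 -1.4659 11.2932]
32.4333 [ 0.4891 -0.0017  0.0642]
```

```bash
cat > hole.py <<'E'
from h import *
def findhole(name,guess):
    P,im=snap(name); g=cv2.cvtColor(im,cv2.COLOR_BGR2GRAY); u=np.round(proj(P,guess)).astype(int)
    w=18; c=g[u[1]-w:u[1]+w+1,u[0]-w:u[0]+w+1]; c=cv2.resize(c,None,fx=4,fy=4,interpolation=cv2.INTER_CUBIC)
    cv2.imwrite(f"pics/{name}_c.png",c)
    t,b=cv2.threshold(cv2.GaussianBlur(c,(5,5),0),0,255,cv2.THRESH_BINARY_INV+cv2.THRESH_OTSU)
    n,l,s,ce=cv2.connectedComponentsWithStats(b)
    i=min(range(1,n),key=lambda i:np.hypot(*(ce[i]-c.shape[0]/2))+(1e3 if s[i,4]<150 else 0))
    x,y,ww,hh,ar=s[i]; ctr=np.array([x+ww/2,y+hh/2])
    uv=(ctr-.5+.5)/4-.5+u-w
    return onz(P,uv,guess[2]),(ww/4,hh/4,ar/16),t,P
E
python3 - <<'E'
from hole import *
np.set_printoptions(precision=4,suppress=True)
p=status.observe()["ee_pos"]; manip.line_to([p[0],p[1],.0615],velocity=.03); print(status.observe()["ft_force"],status.observe()["ee_pos"])
manip.line_to([p[0],p[1],.17],velocity=.25)
fingers.command_gripper(.6)
G=[.4712,.0295,.064]; psi=.0217
manip.goto([.50,.03,.17],down(np.pi+psi)); print(findhole("lh1",G)[:3])
manip.goto([.47,-.01,.17],down(np.pi/2+psi)); print(findhole("lh2",G)[:3]); 
L=cams.outline_of("lid","wrist"); print([(d["p"],d["position"],d["region"].sum()) for d in L[:2]])
print(status.observe()["t"])
a,b=[cv2.imread(f"pics/{n}.png")[:300,120:440] for n in("lh1","lh2")]
c,d=[cv2.resize(cv2.imread(f"pics/{n}_c.png"),(300,300)) for n in("lh1","lh2")]
cv2.imwrite("pics/lh.png",np.vstack([np.hstack([a,b]),np.hstack([c,d,np.zeros((300,40,3),np.uint8)])])[:600])
E
```

```text
[-9.7477 -3.3438 29.0715] [ 0.4893 -0.0017  0.064 ]
(array([0.47  , 0.0283, 0.064 ]), (np.float64(15.5), np.float64(15.25), np.float64(184.5)), 193.0)
(array([0.4703, 0.0291, 0.064 ]), (np.float64(16.0), np.float64(15.25), np.float64(191.6875)), 189.0)
[(0.79, [322.1, 150.0], np.int64(22675))]
35.8083
```

View pics/lh.png

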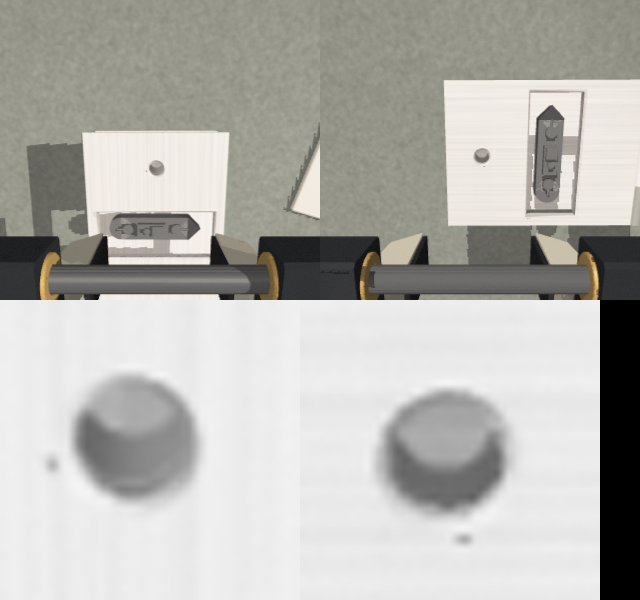

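Lid is shut with the hull showing in the window and the holes aligned. Now the long pin.

Run:
```python
from hole import *
np.set_printoptions(precision=4,suppress=True)
p=np.array([.4929,-.2048]);o=down(np.pi/2)
fingers.command_gripper(.35,35)
manip.goto([*p,.13],o); manip.line_to([*p,.0565],velocity=.1); manip.dwell(.1); f0=status.observe()["ft_force"]
fingers.command_gripper(0,35); s=status.observe(); print("w",s["gripper_width"]*92,s["ft_force"]-f0,s["ee_pos"])
manip.line_to([*p,.13],velocity=.1); s=status.observe(); print("w",s["gripper_width"]*92,s["grip_force"],s["ft_force"]-f0)
h=np.array([.4710,.0288])
manip.goto([*h,.135],o); manip.line_to([*h,.117],velocity=.1); manip.dwell(.2); f0=status.observe()["ft_force"]
for z in np.arange(.112,.0949,-.002):
    manip.line_to([*h,z],velocity=.04); s=status.observe(); f=s["ft_force"]-f0; print(round(z,3),f,s["ee_pos"])
    if np.linalg.norm(f)>6: break
print(s["t"])
```

```text
w 13.087482042600643 [ 0.1122 -0.1868  3.0318] [ 0.4931 -0.205   0.0568]
w 13.07987578690633 34.99876320362091 [-0.8406 -0.3813 -0.4355]
0.112 [-0.0682  0.9369  0.5342] [0.4708 0.0288 0.1118]
0.11 [-1.2423  0.6686  0.2098] [0.4709 0.0288 0.1099]
0.108 [ 0.1039 -0.0401 -0.351 ] [0.4709 0.0288 0.1079]
0.106 [ 0.4062 -0.1456  0.6264] [0.4709 0.0288 0.1059]
0.104 [-1.0419  0.5427  0.0887] [0.4709 0.0288 0.1039]
0.102 [-0.0911  1.1086  0.3751] [0.4709 0.0288 0.1019]
0.1 [-0.0426  0.944   0.6224] [0.4709 0.0288 0.0999]
0.098 [ 0.0845 -0.3681 -0.6687] [0.4709 0.0288 0.0979]
0.096 [ 0.7507  0.2974 -0.2182] [0.4709 0.0288 0.0959]
43.2917
```

Run:
```python
from h import *
np.set_printoptions(precision=4,suppress=True)
h=np.array([.4710,.0288]); fingers.command_gripper(0,50); f0=status.observe()["ft_force"]
for z in [.092,.088,.084,.080,.076,.073,.0715,.0705,.0695,.0685,.0675,.0665,.0655]:
    manip.line_to([*h,z],velocity=.05); s=status.observe(); f=s["ft_force"]-f0; print(z,f,s["ee_pos"])
    if f[2]>20 or (z>.072 and np.linalg.norm(f)>8): break
manip.dwell(.3); s=status.observe(); print(s["ft_force"]-f0,s["ee_pos"],s["gripper_width"]*92,s["t"])
```

```text
0.092 [-0.9658 -0.4509  0.0648] [0.4707 0.0287 0.0917]
0.088 [-1.2253 -0.1129  0.3252] [0.4708 0.0288 0.0877]
0.084 [ 0.2187 -0.4877  0.1478] [0.4708 0.0288 0.0838]
0.08 [ 0.2564  0.3403 -0.1038] [0.4708 0.0288 0.0798]
0.076 [-1.2247  0.2083  1.0285] [0.4708 0.0288 0.0757]
0.073 [-0.7844  0.2204  0.2749] [0.4709 0.0288 0.0728]
0.0715 [-0.1526  0.0866  0.0893] [0.471  0.0288 0.0715]
0.0705 [-1.9863  0.2299  5.0706] [0.4712 0.0289 0.0707]
0.0695 [-3.8717 -0.571  16.204 ] [0.4713 0.0289 0.0706]
0.0685 [-7.8389 -1.5016 26.8639] [0.4714 0.0289 0.0704]
[-7.5859 -2.2785 27.7107] [0.4713 0.0289 0.0704] 12.773217161344208 46.3083
```

Run:
```python
from h import *
im=cams.camera("scene")[90:330,120:480]; cv2.imwrite("pics/fin.png",cv2.resize(im,None,fx=2.2,fy=2.2))
```

```text
(no output)
```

View pics/fin.png

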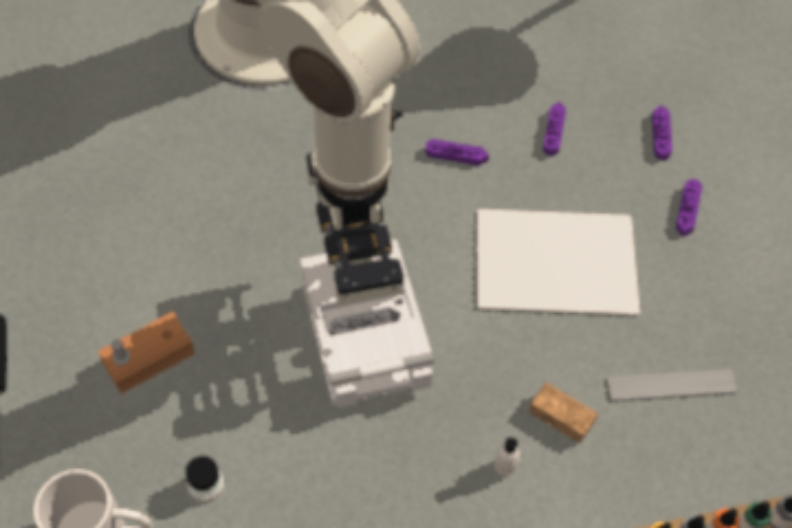

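The final scene shows the lid shut with the hull in its window at about (365,320). The short pin is still in the rack, and the bystanders haven't moved.

```bash
python3 -c "
from workcell import manip
print(manip.sign_off())"
```

```text
the job is handed in; nothing more can be done
None
```

The job is handed in at about 46 s: the hull lies deck up on the ridge, the lid is shut over it, and the long pin is seated on its collar, still gripped and pressed down with about 28 N.

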